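# Zero the field probe and hover it over the driver chip

### The arm

A 7-joint arm with a two-finger parallel gripper is mounted at the origin on the work surface. World frame = base frame: x ahead of the robot, y to its left, z up, the work surface at z = 0. Lengths are in mm, angles in rad, forces in N, time in s.
With the tool pointing down it reaches from about 425 to 825 mm from the base axis. Payload 3.6 kg.
Tool frame: the origin (TCP) lies midway between the tips of the shut fingers; the grasp point (between the pads) lies 19 mm behind it; z points along the fingers, x is the direction in which the jaws open and shut, and the axes are right-handed (so a half turn about z gives the same grasp; the last joint's range is limited). The gripper opens to 85 mm and grips with 20 to 120 N. Pads are 22 mm wide; open, the fingers measure 114 mm over their backs; the gripper's body (76 mm by 85 mm) begins 54 mm behind the grasp point. The pads swing forward as they close: fully open they stand 13 mm farther back than shut.
Start: joints at [-1.214, 0.615, -0.013, 1.423, 0.008, 1.103, -0.04], TCP at [242.751, 602.937, 203.897] pointing down, gripper open.
Joint ranges: [-3.12, 3.12], [-0.3, 2.06], [-1.34, 1.32], [0.26, 2.42], [-1.36, 4.5], [0.01, 1.98], [-2.84, 2.84]. Speed limits (rad/s): [2.79, 2.79, 3.14, 3.14, 3.14, 3.14, 3.14].

### API

Orientations are given as a rotation vector (axis times angle).
In Python, from bench import manip gives the robot as it stands.
- The arm moves only by the tool send_rows, never from a script. Its argument "targets" is one flat list of numbers, 6 for each row, row after row: the shift along the tool's x, y, z in mm, then the turn, a rotation vector about the tool's x, y, z in rad. In form: [tx, ty, tz, rx, ry, rz, tx, ty, tz, rx, ry, rz, ...]. A call has 1 to 20 rows; each row is the pose to reach, as a shift and turn from the pose commanded when the call began, along the tool's axes at that moment; what a row does not reach only later rows make up. A row lasts 1/12 s, in which the tool goes at most 41.7 mm and 7.16 degrees, less where a joint would pass 70% of its speed; a pose out of reach is approached as far as the arm can. A call with a gripper value outside its range is refused whole. "jaw" is the finger opening in mm, from 0 to 85.4, set as the call begins (left out, the last holds). The fingers move at their own pace and stop on an object; "newtons" is the grip in N (left out, the last holds). Time passes only in rows, so rows that repeat a pose let the fingers close. It gives the time, the measured TCP pose, the force and the opening at its end, in the units of the state.
- manip.get_obs(): the state, without advancing time (a new reading comes with each control period).
- manip.read_camera(name): name is "scene" or "side" or "wrist"; returns (picture, depth): 420x560x3 uint8, blue, green, red; 420x560 float32, mm along the optical axis (not along the pixel's ray), 0 where there is no reading.
- manip.calibration(name): a dict with "vertical_fov" (degrees; the focal length in pixels is half the picture's height over the tangent of half this angle, whatever the lens; pixels are square), "cx", "cy" (the principal point, pixels), "view" (4x4, takes a point from world to camera coordinates); the wrist camera has in their place "mount" (4x4, takes a point from camera to tool coordinates, whose origin is the TCP and whose axes are the tool frame's). Camera axes: x right, y down, z forward; pixel columns grow to the right and rows downward; lengths in mm; the calibration is good to about 2 mm. A picture is of the moment at which its call begins: read the wrist's pose just before it. calibration takes no time and is no camera call.
- manip.finish_job(): hands the job in, once; it reports no verdict.
The state is a dict: "clock": time; "joint_pos": joint angles; "joint_velocities": joint speeds; "tau": joint torques, N m; "position": TCP position; "tcp_rot": TCP orientation; "contact_force": force on the tool from outside, world axes, zero at the start; "ft_torque": the same for the moment, N m; "finger_gap": opening from 0.0 (shut) to 1.0 (fully open).
Only numpy, scipy, OpenCV 4.12 (cv2) and the standard library are available. Lean on these libraries where they do the work, as an engineer would, in place of code of your own. Each camera call takes 0.05 s, during which the arm holds its last target. There are 200 camera calls.

### The job

Take the yellow field probe from its stand and check it by gently pressing its tip onto the middle of the red reference pad and then the blue one. Then carry it over the chassis wall, without bumping the chassis, its boards or anything on the bench, and hold it still and upright with the tip hovering about 5 mm above the middle of the chip on the blue board, the copper blade lined up with the chip's length and touching nothing. Finish like that, still holding the probe in the gripper.

Things in the scene. Friction and masses are not known exactly. Their poses are not given: they have to be found in the camera images.
- probe: loose upright probe, 122 mm, 0.09 kg. Origin: the tip (lowest point); z up the probe, x along the blade. From the tip: copper blade 12 (x) x 4 (y) mm; black neck 10 mm thick to 45 mm; yellow handle 34 (x) x 22 (y) mm from 45 to 122 mm. In the stand: tip 5 mm above the bench, lowest 10 mm of handle inside the rim. Pinch across its 22 mm, e.g. 90 mm above the tip, and lift straight up
- stand: fixed grey probe stand, 70 mm (x) x 60 mm (y), top 60 mm above the bench; origin: centre of its underside. The probe lifts straight out (at least 60 mm to clear it); its x is the stand's x
- red_pad: round red spring-loaded reference pad (cap 28 mm across) in a fixed black housing 44 mm across; its top is 22 mm above the bench, 10 mm above the housing; it gives 6 mm straight down, starting at 1.2 N, 4 N fully down; body origin 18 mm below its top
- red_pad_top (a point): centre of the red pad's upper face, where the probe tip must touch; moves down with the cap
- blue_pad: round blue spring-loaded reference pad, otherwise like the red one
- blue_pad_top (a point): centre of the blue pad's upper face, where the probe tip must touch; moves down with the cap
- chassis: fixed open-topped sheet-metal robot chassis, floor 220 mm (x) x 260 mm (y), 3 mm thick, walls 3 mm thick and 65 mm high, a sloping ramp plate on its -x side that starts 165 mm before the centre at bench level and rises to 65 mm height at 100 mm; origin: centre of its underside. The two circuit boards lie side by side inside it
- blue_board: fixed blue board 74 x 66 mm, inside the chassis, its upper face 10 mm above the chassis floor. In its middle a black chip 28 (x) x 16 (y) x 5 mm. Near it: two capacitors at +x (22 mm from the chip centre, 11 mm higher than the chip), green terminal block at -x (24 mm off, 6 mm higher), grey part at +y (18 mm off, 1 mm higher). Origin: underside centre, on the chassis floor
- blue_board_chip (a point): centre of the top face of the black chip on the blue board, 15 mm above the chassis floor (18 mm above the bench); x along the chip's length, z up
- red_board: fixed red board 74 x 66 mm, inside the chassis, its upper face 10 mm above the chassis floor. In its middle a black chip 28 (x) x 16 (y) x 5 mm. Near it: two capacitors at +x (22 mm from the chip centre, 11 mm higher than the chip), green terminal block at -x (24 mm off, 6 mm higher), grey part at +y (18 mm off, 1 mm higher). Origin: underside centre, on the chassis floor; not the one to measure
- motor_a: black DC motor with square steel ends, 36 mm thick, 82 mm long with its shaft, lying loose near the robot; origin: underside centre; leave alone
- motor_b: a second such motor, lying loose on the left; leave alone
- battery: blue and orange battery pack 132 x 44 x 28 mm, lying loose; origin: underside centre; leave alone
- glue_bottle: red bottle with white nozzle, 44 mm across, 125 mm tall, standing loose at the back; origin: underside centre; leave alone
- screwdriver: screwdriver with red handle, 170 mm long, lying loose at the back; leave alone
- screw_jar: small jar, 56 mm across, 60 mm tall, standing loose on the right, near the robot; leave alone

How it is judged:
By the outcome, as a careful person would: the job done as asked, in the order asked, and still so for the second after the job is handed in, while the arm keeps its last pose, push and grip.
It also fails if it takes over 59 s, if anything falls off the work surface, if the arm or the gripper's body presses on something with over 40 N, if the wrist force passes 120 N, or if a joint passes its speed limit or range.

## Working session

There is one attempt and no reset: what is moved stays moved. The work goes in short steps, Python scripts to look and compute and a tool call to move; the robot and the scene stay as the last step left them, time stands still between calls to the robot, and variables do not carry over. Pictures are saved under pics/ and viewed, about 8 in all and at most 12, crops included, and the job is handed in when it is done.

Besides the shell and the picture viewer there is one more tool, called after "Request:" as name(argument=value, ...), one argument or row to a line, values as JSON. send_rows: Moves the arm, as the interface text tells. Its arguments: {"type":"object","properties":{"targets":{"type":"array"},"jaw":{"type":"number"},"newtons":{"type":"number"}},"required":["targets"]}

```bash
ls; mkdir -p pics; cat > h.py <<'E'
import numpy as np, cv2
from bench import manip
from scipy.spatial.transform import Rotation as R
def cam(name):
    o=manip.get_obs(); c=manip.calibration(name); im,d=manip.read_camera(name)
    f=im.shape[0]/2/np.tan(np.radians(c["vertical_fov"])/2)
    if "view" in c: T=np.linalg.inv(np.array(c["view"]))
    else:
        W=np.eye(4);W[:3,:3]=R.from_rotvec(o["tcp_rot"]).as_matrix();W[:3,3]=o["position"];T=W@np.array(c["mount"])
    return im,d,f,c["cx"],c["cy"],T
def ray(C,u,v,z):
    im,d,f,cx,cy,T=C; r=T[:3,:3]@np.array([(u-cx)/f,(v-cy)/f,1]); p=T[:3,3]; return p+r*(z-p[2])/r[2]
def cloud(C):
    im,d,f,cx,cy,T=C; v,u=np.indices(d.shape); P=np.stack([(u-cx)/f*d,(v-cy)/f*d,d],-1)@T[:3,:3].T+T[:3,3]
    return P
def proj(C,p):
    im,d,f,cx,cy,T=C; q=np.linalg.inv(T)@np.append(p,1); return q[:2]/q[2]*f+[cx,cy]
E
python3 - <<'E'
from h import *
o=manip.get_obs(); print(o)
for n in("scene","side","wrist"):
    C=cam(n); print(n,manip.calibration(n)); cv2.imwrite(f"pics/{n}0.png",C[0]); np.savez(f"{n}0.npz",im=C[0],d=C[1],k=np.array(C[2:5]),T=C[5])
E
```

```text
pics
{'clock': 0.0, 'joint_pos': array([-1.21449132,  0.61592299, -0.01260788,  1.42496146,  0.00810516,
        1.10340347, -0.04036788]), 'joint_velocities': array([-5.23956489e-04,  1.14764241e-03, -1.35559293e-03,  7.95866203e-05,
        2.59821228e-05, -8.92410946e-05,  1.38705616e-03]), 'tau': array([-1.25951942e-04, -4.69226217e+01,  2.59128269e-01, -1.71028161e+01,
        9.94988310e-03,  9.75045405e-03,  1.13406799e-05]), 'position': array([242.46574319, 602.14893538, 202.71510681]), 'tcp_rot': array([ 2.60212742,  1.75754692, -0.0033973 ]), 'contact_force': array([-0.03759654, -0.12006914,  0.7140361 ]), 'ft_torque': array([-0.00071868, -0.04416839,  0.01452919]), 'finger_gap': 1.0013905120825326}
scene {'vertical_fov': 48.828290172223646, 'cx': 288.50814025692165, 'cy': 218.67517066949395, 'view': array([[-6.36350942e-01,  7.71230047e-01, -1.61769431e-02,
         4.04858497e+02],
       [ 6.35625213e-01,  5.12348941e-01, -5.77476537e-01,
        -2.74315552e+02],
       [-4.37079017e-01, -3.77760211e-01, -8.16246994e-01,
         1.39856330e+03],
       [ 0.00000000e+00
[... 251 characters left out ...]
      [-1.36682771e-01,  6.52658675e-01, -7.45221090e-01,
         1.35667582e+02],
       [ 1.38579790e-01, -7.32286251e-01, -6.66747695e-01,
         1.18301644e+03],
       [ 0.00000000e+00,  0.00000000e+00,  0.00000000e+00,
         1.00000000e+00]])}
wrist {'vertical_fov': 67.59991741616226, 'cx': 285.14691891909666, 'cy': 210.38653883941177, 'mount': array([[ 9.99999859e-01,  5.20517628e-05,  5.27792979e-04,
         9.87141180e-02],
       [-2.04825697e-04,  9.55863570e-01,  2.93810813e-01,
        -7.49174999e+01],
       [-4.89204711e-04, -2.93810880e-01,  9.55863446e-01,
        -1.71634012e+02],
       [ 0.00000000e+00,  0.00000000e+00,  0.00000000e+00,
         1.00000000e+00]])}
```

View pics/scene0.png

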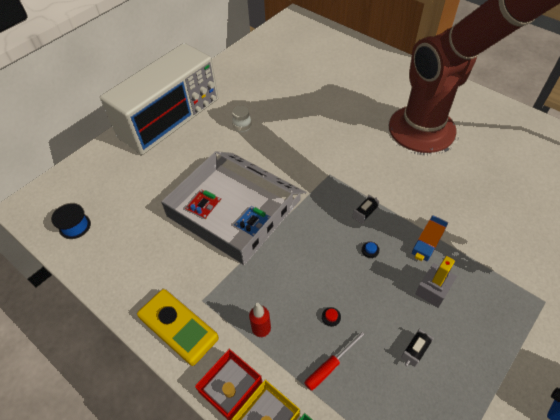

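View pics/side0.png

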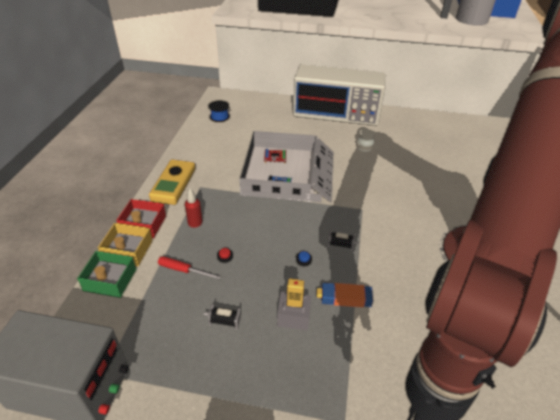

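The scene view shows the probe at about (444,270), red pad (331,316), blue pad (371,249), blue board (250,221) and red board (203,205). The side view shows the same items: probe (295,293), pads (225,254) and (304,258), chassis (288,165). Next I measure them from both views.

```bash
python3 - <<'E'
from h import *
def ld(n):
    z=np.load(n+"0.npz"); return (z["im"],z["d"],*z["k"],z["T"])
S,D,W=ld("scene"),ld("side"),ld("wrist")
def blob(C,hs,box,z,smin=120,vmin=60):
    h=cv2.cvtColor(C[0],cv2.COLOR_BGR2HSV); m=np.zeros(h.shape[:2],bool)
    for a,b in hs: m|=(h[...,0]>=a)&(h[...,0]<=b)
    m&=(h[...,1]>smin)&(h[...,2]>vmin); x0,y0,x1,y1=box; k=np.zeros_like(m);k[y0:y1,x0:x1]=1;m&=k
    v,u=np.nonzero(m);P=cloud(C)[m]; P=P[C[1][m]>0]
    top=P[:,2]>np.percentile(P[:,2],95)-4
    return len(u),np.round([u.mean(),v.mean()],1),"ray",ray(C,u.mean(),v.mean(),z).round(1),"cloud med",np.median(P,0).round(1),"zmax",np.percentile(P[:,2],95).round(1), "top mean",P[top].mean(0).round(1)
red=[(0,8),(172,180)];blue=[(95,125)];yel=[(20,32)]
print("red",blob(S,red,(315,300,350,330),22)); print("red",blob(D,red,(212,243,240,262),22))
print("blue",blob(S,blue,(355,238,385,260),22)); print("blue",blob(D,blue,(290,247,318,268),22))
print("probe",blob(S,yel,(425,250,465,295),127)); print("probe",blob(D,yel,(283,275,308,312),127))
print("bboard",blob(S,blue,(230,200,272,240),13,vmin=30)); print("bboard",blob(D,blue,(262,170,298,185),13,vmin=30))
for n,C in(("s",S),("d",D)):
    P=cloud(C); print(n,[P[v,u].round(1) for u,v in ((300,300),(400,270))])
cv2.imwrite("pics/s_crop.png",np.hstack([cv2.resize(S[0][145:300,155:300],None,fx=3,fy=3),cv2.resize(S[0][205:360,350:480],None,fx=2.5,fy=3)]))
E
```

```text
red (146, array([331.3, 314.6]), 'ray', array([667.4, 149.9,  22. ]), 'cloud med', array([667.5, 149.6,  21.5]), 'zmax', np.float64(25.0), 'top mean', array([666.9, 148.9,  22.9]))
red (111, array([224.3, 253.2]), 'ray', array([662.4, 156.9,  22. ]), 'cloud med', array([663.2, 155.5,  20.8]), 'zmax', np.float64(23.9), 'top mean', array([663.4, 152.3,  22.5]))
blue (108, array([370.9, 247.4]), 'ray', array([465. , 120.6,  22. ]), 'cloud med', array([464.2, 120.1,  20.9]), 'zmax', np.float64(24.2), 'top mean', array([462.7, 118. ,  22.2]))
blue (102, array([303.7, 256.8]), 'ray', array([460.6, 127.7,  22. ]), 'cloud med', array([460.7, 126.1,  20.4]), 'zmax', np.float64(24.0), 'top mean', array([460.2, 123. ,  22.3]))
probe (322, array([442.9, 270.8]), 'ray', array([481.2, 295.7, 127. ]), 'cloud med', array([473.2, 294.2, 111.5]), 'zmax', np.float64(128.5), 'top mean', array([459.7, 292.8, 126.9]))
probe (360, array([294.8, 293.1]), 'ray', array([454.4, 321.9, 127. ]), 'cloud med', array([456.2, 305.6, 104.9]), 'zmax', np.float64(127.9), 'top mean', array([457.3, 298.6, 126.7]))
bboard (299, array([250.8, 220.9]), 'ray', array([ 586.9, -166.7,   13. ]), 'cloud med', array([ 589.2, -166.7,   13.4]), 'zmax', np.float64(18.3), 'top mean', array([ 587.1, -165.4,   17.2]))
bboard (4, array([275.8, 178.2]), 'ray', array([ 596.1, -182.6,   13. ]), 'cloud med', array([ 595.2, -181. ,   15.4]), 'zmax', np.float64(22.6), 'top mean', array([ 605.1, -168.2,   23.8]))
s [array([ 6.753e+02,  6.700e+01, -6.000e-01]), array([461.6, 205.5,   0.5])]
d [array([444.2, 305.2,  83.2]), array([215.1, 105.2,   2.9])]
```

View pics/s_crop.png

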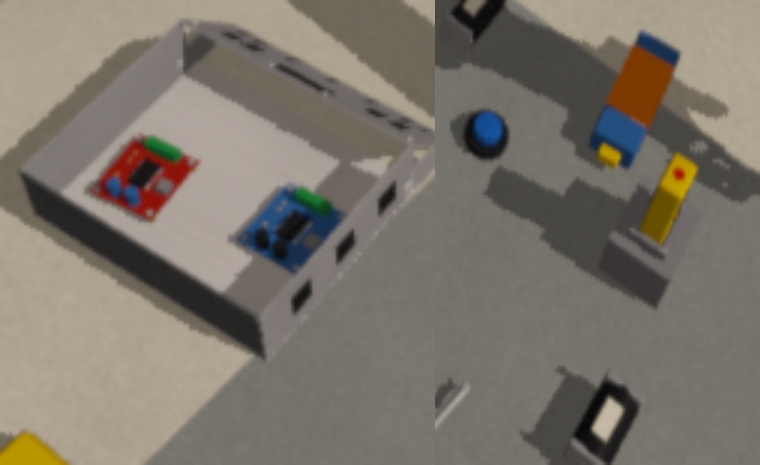

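View pics/wrist0.png

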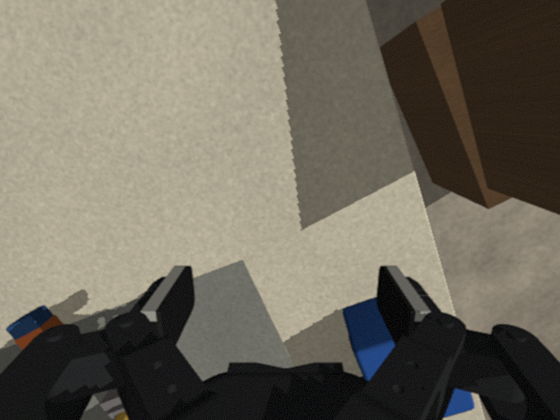

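The wrist calibration's 98.7 mm x offset looks odd, because the fingers appear symmetric in the picture. I check it against the scene camera, using the battery and the mat, and get the directions of the stand and the board.

```bash
python3 - <<'E'
from h import *
def ld(n):
    z=np.load(n+"0.npz"); return (z["im"],z["d"],*z["k"],z["T"])
S,D,W=ld("scene"),ld("side"),ld("wrist")
PW,PS,PD=cloud(W),cloud(S),cloud(D)
print("wrist z",[PW[v,u].round(1) for u,v in((100,100),(250,150),(230,300),(40,320))])
for n,C,box in(("scene",S,(410,215,450,262)),("side",D,(315,280,375,310)),("wrist",W,(0,300,75,345))):
    h=cv2.cvtColor(C[0],cv2.COLOR_BGR2HSV); m=(h[...,0]>=5)&(h[...,0]<=16)&(h[...,1]>150)
    k=np.zeros_like(m);k[box[1]:box[3],box[0]:box[2]]=1;P=cloud(C)[m&k];print(n,"orange",len(P),P.min(0).round(),P.max(0).round(),np.median(P,0).round())
    m=(h[...,0]>=95)&(h[...,0]<=125)&(h[...,1]>120)&k.astype(bool);P=cloud(C)[m]
    print("  blue",len(P),P.min(0).round(),P.max(0).round(),np.median(P,0).round())
# fingers in the wrist camera -> tool frame from depth
Tm=np.array(manip.calibration("wrist")["mount"])
for u,v in((183,270),(393,270),(165,310),(410,310)):
    d=W[1][v,u];p=Tm@[(u-W[3])/W[2]*d,(v-W[4])/W[2]*d,d,1];print("tool",u,v,d,p.round(1))
# mat corner
for n,C,uv in(("wrist",W,(243,262)),("scene",S,(543,300)),("side",D,(345,415))): print(n,ray(C,*uv,0).round(1))
# probe top outline/stand outline by height
for n,P in(("s",PS),("d",PD)):
    for z0,z1 in((122,135),(56,64)):
        m=(P[...,2]>z0)&(P[...,2]<z1)&(abs(P[...,0]-460)<70)&(abs(P[...,1]-295)<70)
        Q=P[m][:,:2].astype(np.float32);r=cv2.minAreaRect(Q);print(n,z0,len(Q),r)
    # chip: dark pixels inside the chassis at z~18, and wall tops z 60..68
    m=(P[...,2]>60)&(P[...,2]<70)&(P[...,0]>400)&(P[...,0]<850)&(P[...,1]<0);Q=P[m][:,:2].astype(np.float32);print("walls",len(Q),cv2.minAreaRect(Q))
E
```

```text
wrist z [array([8.11e+01, 4.42e+02, 2.00e-01]), array([195.1, 576.6,   0.9]), array([369.9, 469.7,   1.6]), array([292.7, 234.9,  23.6])]
scene orange 422 [300. 190.   7.] [1043.  357.  990.] [340. 216.  28.]
  blue 289 [286. 191.   3.] [1043.  357.  990.] [389. 219.  27.]
side orange 574 [303. 193.   4.] [386. 883. 885.] [337. 228.  27.]
  blue 247 [288. 197.   6.] [402. 248.  32.] [384. 230.  27.]
wrist orange 345 [173. 193.   2.] [315. 631. 374.] [306. 230.  29.]
  blue 647 [173. 192.   4.] [302. 631. 374.] [290. 226.  28.]
tool 183 270 134.9593 [-43.8 -10.7 -50.1   1. ]
tool 393 270 133.83253 [ 46.2 -11.3 -51.2   1. ]
tool 165 310 111.645485 [-42.6  -8.2 -75.3   1. ]
tool 410 310 107.59071 [ 43.  -10.7 -78.9   1. ]
wrist [325.  509.1   0. ]
scene [321.9 502.5   0. ]
side [321.8 493.7   0. ]
s 122 148 ((458.82489013671875, 292.80145263671875), (36.65975570678711, 21.63727378845215), 4.245381832122803)
s 56 140 ((457.83709716796875, 292.6300964355469), (50.75801086425781, 35.858924865722656), 2.800959587097168)
walls 1201 ((550.0003662109375, -585.2229614257812), (349.0094909667969, 960.4127807617188), 3.0864319801330566)
d 122 142 ((456.352294921875, 296.3502502441406), (33.73263931274414, 22.939125061035156), 3.167062759399414)
d 56 154 ((456.54864501953125, 295.6778564453125), (48.2513427734375, 38.3154411315918), 2.8092658519744873)
walls 770 ((624.849365234375, -577.70751953125), (449.4025573730469, 968.69189453125), 0.05124135687947273)
```

I misread the exponent: the offset is 0.1 mm, so the wrist camera is fine. The views agree to a few mm. The probe is at about (457,295) with its long side about 3° from world x. I move above it and look from close by.

```bash
cat >> h.py <<'E'
def go(x,y,z,yaw=None):
    "row (tool shift+turn) from the present pose to TCP x,y,z, tool x at yaw deg, pointing down"
    o=manip.get_obs();M=R.from_rotvec(o["tcp_rot"]).as_matrix();t=M.T@(np.array([x,y,z])-o["position"])
    if yaw is None: r=np.zeros(3)
    else:
        a=np.radians(yaw);G=np.array([[np.cos(a),np.sin(a),0],[np.sin(a),-np.cos(a),0],[0,0,-1]]);r=R.from_matrix(M.T@G).as_rotvec()
    print("row",t.round(1),r.round(4),"| at",o["position"].round(1),"yaw",np.degrees(np.arctan2(M[1,0],M[0,0])).round(2),"tilt",M[2,:2].round(4),"F",o["contact_force"].round(2),"gap",round(o["finger_gap"]*85.4,1),"t",round(o["clock"],2)); return t,r
E
python3 -c "
from h import *
go(457,295,240,93)
z=np.load('scene0.npz');S=(z['im'],z['d'],*z['k'],z['T']);print('bottle',ray(S,260,325,60),cloud(S)[320,260])
"
```

```text
row [-205.1  313.7  -36.6] [-4.000e-04  2.000e-03 -4.351e-01] | at [242.5 602.3 203. ] yaw 68.07 tilt [-0.0021  0.    ] F [-0.01 -0.52  0.28] gap 85.4 t 0.15
bottle [796.33984012  55.01557951  60.        ] [793.59045485  54.41183785  80.64024366]
```

Request:
send_rows(
  targets=[-50, 78, -36, 0, 0, -0.11, -100, 156, -36, 0, 0, -0.22, -150, 234, -36.6, 0, 0, -0.33, -190, 290, -36.6, 0, 0.002, -0.435, -205, 313.7, -36.6, 0, 0.002, -0.435, -205, 313.7, -36.6, 0, 0.002, -0.435, -205, 313.7, -36.6, 0, 0.002, -0.435, -205, 313.7, -36.6, 0, 0.002, -0.435, -205, 313.7, -36.6, 0, 0.002, -0.435, -205, 313.7, -36.6, 0, 0.002, -0.435, -205, 313.7, -36.6, 0, 0.002, -0.435, -205, 313.7, -36.6, 0, 0.002, -0.435, -205, 313.7, -36.6, 0, 0.002, -0.435, -205, 313.7, -36.6, 0, 0.002, -0.435],
)

```text
clock: 1.32
position: [455.8, 297.6, 240.3]
tcp_rot: [-2.157, -2.281, -0.002]
contact_force: [0.4, 0.8, 0.2]
finger_gap: 0.997
```

```bash
python3 - <<'E'
from h import *
C=cam("wrist");cv2.imwrite("pics/w1.png",C[0]);P=cloud(C)
h=cv2.cvtColor(C[0],cv2.COLOR_BGR2HSV);m=(h[...,0]>=20)&(h[...,0]<=34)&(h[...,1]>110)&(h[...,2]>60)&(P[...,2]>110)&(P[...,2]<140)
m=m.astype(np.uint8);n,l,s,c=cv2.connectedComponentsWithStats(m);i=1+s[1:,4].argmax();v,u=np.nonzero(l==i)
r=cv2.minAreaRect(np.array([ray(C,a,b,127)[:2] for a,b in zip(u,v)],np.float32));print(s[i],c[i],r)
Q=P[l==i];print(Q.mean(0),Q.min(0),Q.max(0))
m=(P[...,2]>57)&(P[...,2]<63)&(abs(P[...,0]-457)<50)&(abs(P[...,1]-295)<50)&(h[...,1]<90)
print("stand",cv2.minAreaRect(P[m][:,:2].astype(np.float32)))
go(457,295,240,93)
E
```

```text
[270 177  23  38 746] [281.11796247 195.10455764] ((454.4268493652344, 294.06219482421875), (35.74687957763672, 20.92539405822754), 3.1919267177581787)
[453.69396356 294.18010437 127.32416795] [438.89193297 282.94473344 110.18914221] [472.50266135 305.34156691 130.65864844]
stand ((456.1233825683594, 294.2413635253906), (48.09333038330078, 35.173126220703125), 3.7396557331085205)
row [-2.4  0.9  0.3] [-0.0003 -0.0024  0.0035] | at [455.9 297.4 240.3] yaw 93.2 tilt [ 0.0024 -0.0003] F [ 0.12 -0.17 -0.15] gap 85.3 t 1.37
```

View pics/w1.png

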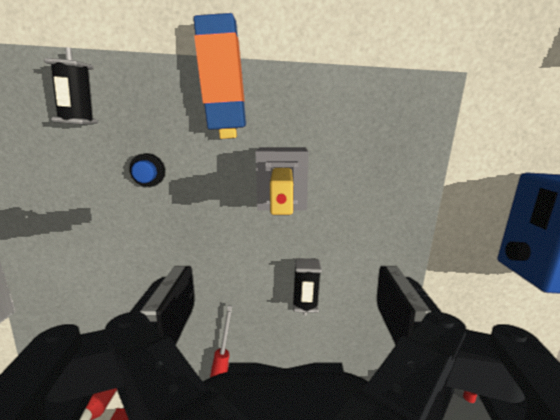

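The wrist view shows the yellow top with its red dot at (281,200), inside the stand at (282,170), with clear room for the fingers on both sides. The measured centre is about (456,294), yaw 3.4°. Now I descend and grip.

```bash
python3 -c "
from h import *
go(456,294.2,76,93.4)"
```

```text
row [-3.600e+00 -1.000e-01  1.643e+02] [-0.0003 -0.0024 -0.0034] | at [455.9 297.4 240.3] yaw 93.2 tilt [ 0.0024 -0.0003] F [ 0.12 -0.17 -0.15] gap 85.3 t 1.37
```

Request:
send_rows(
  targets=[-1.8, 0, 2, 0, -0.002, -0.003, -3.6, 0, 6, 0, -0.002, -0.003, -3.6, 0, 30, 0, -0.002, -0.003, -3.6, 0, 60, 0, -0.002, -0.003, -3.6, 0, 90, 0, -0.002, -0.003, -3.6, 0, 120, 0, -0.002, -0.003, -3.6, 0, 145, 0, -0.002, -0.003, -3.6, 0, 158, 0, -0.002, -0.003, -3.6, 0, 164, 0, -0.002, -0.003, -3.6, 0, 164, 0, -0.002, -0.003, -3.6, 0, 164, 0, -0.002, -0.003, -3.6, 0, 164, 0, -0.002, -0.003],
)

```text
clock: 2.37
position: [458.3, 293.0, 77.6]
tcp_rot: [2.159, 2.281, 0.004]
contact_force: [0.3, -0.0, 0.5]
finger_gap: 1.002
```

```bash
python3 -c "
from h import *
go(456,294.2,76,93.4)"
```

```text
row [ 1.4 -2.2  1.6] [ 0.0027 -0.0012 -0.0041] | at [458.3 293.   77.6] yaw 93.17 tilt [0.0012 0.0026] F [ 0.31 -0.03  0.48] gap 85.6 t 2.37
```

Request:
send_rows(
  targets=[1.3, -1.5, 1.5, 0.002, -0.001, -0.004, 1.3, -1.5, 1.5, 0.002, -0.001, -0.004, 1.3, -1.5, 1.5, 0.002, -0.001, -0.004],
)

```text
clock: 2.62
position: [456.0, 294.0, 75.6]
tcp_rot: [-2.154, -2.287, 0.001]
contact_force: [-0.7, -0.0, 0.5]
finger_gap: 1.002
```

Request:
send_rows(
  targets=[0, 0, 0, 0, 0, 0, 0, 0, 0, 0, 0, 0, 0, 0, 0, 0, 0, 0, 0, 0, 0, 0, 0, 0, 0, 0, 0, 0, 0, 0, 0, 0, 0, 0, 0, 0, 0, 0, 0, 0, 0, 0, 0, 0, 0, 0, 0, 0, 0, 0, 0, 0, 0, 0, 0, 0, 0, 0, 0, 0, 0, 0, 0, 0, 0, 0, 0, 0, 0, 0, 0, 0],
  jaw=10,
  newtons=40,
)

```text
clock: 3.62
position: [456.0, 293.7, 75.1]
tcp_rot: [-2.154, -2.286, 0.002]
contact_force: [-0.3, 0.7, 1.1]
finger_gap: 0.253
```

```bash
python3 -c "
from h import *
go(456,294.2,160,93.4)"
```

```text
row [  0.4  -0.1 -84.9] [-0.0013  0.0008 -0.    ] | at [456.  293.7  75.1] yaw 93.4 tilt [-0.0008 -0.0013] F [-0.32  0.67  1.15] gap 21.6 t 3.62
```

The grip closed on about 22 mm as expected. Next is a straight lift of 90 mm and a look.

Request:
send_rows(
  targets=[0, 0, -3, 0, 0, 0, 0, 0, -9, 0, 0, 0, 0, 0, -17, 0, 0, 0, 0, 0, -26, 0, 0, 0, 0, 0, -35, 0, 0, 0, 0, 0, -44, 0, 0, 0, 0, 0, -53, 0, 0, 0, 0, 0, -62, 0, 0, 0, 0, 0, -71, 0, 0, 0, 0, 0, -79, 0, 0, 0, 0, 0, -85, 0, 0, 0, 0, 0, -89, 0, 0, 0, 0, 0, -90, 0, 0, 0, 0, 0, -90, 0, 0, 0, 0, 0, -90, 0, 0, 0],
)

```text
clock: 4.87
position: [455.7, 293.4, 164.6]
tcp_rot: [-2.154, -2.286, 0.005]
contact_force: [-0.5, 0.8, -1.1]
finger_gap: 0.246
```

```bash
python3 - <<'E'
from h import *
go(665,150,165,93.4)
C=cam("wrist");np.savez("w2.npz",im=C[0],d=C[1],k=np.array(C[2:5]),T=C[5])
o=manip.get_obs();M=R.from_rotvec(o["tcp_rot"]).as_matrix()
tip=np.array(o["position"])+M@[0,0,71];print("nominal tip",tip,proj(C,tip))
cv2.imwrite("pics/w2.png",cv2.resize(C[0][140:420,120:450],None,fx=2,fy=2))
E
```

```text
row [-155.6  200.5   -0.7] [-0.0025  0.0016 -0.0001] | at [455.7 293.4 164.6] yaw 93.4 tilt [-0.0016 -0.0025] F [-0.54  0.8  -1.08] gap 21.0 t 4.87
nominal tip [455.44819407 293.32027148  93.47004303] [284.92131997 210.56199844]
```

View pics/w2.png

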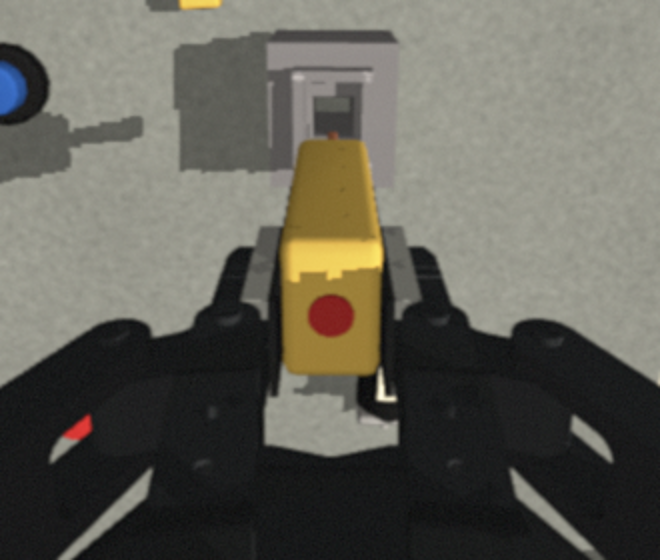

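The held probe is upright in the jaws, with its copper tip just showing at about (286,207). I measure the tip's offset in the tool frame from the handle faces and the copper pixels.

```bash
python3 - <<'E'
from h import *
z=np.load("w2.npz");im,d=z["im"],z["d"];f,cx,cy=z["k"];Tm=np.array(manip.calibration("wrist")["mount"])
h=cv2.cvtColor(im,cv2.COLOR_BGR2HSV)
v,u=np.indices(d.shape);P=np.stack([(u-cx)/f*d,(v-cy)/f*d,d],-1)@Tm[:3,:3].T+Tm[:3,3]
yel=(h[...,0]>=18)&(h[...,0]<=34)&(h[...,1]>100)&(u>255)&(u<315)&(v>205)
Q=P[yel&(d>0)]
print("yellow",len(Q),np.percentile(Q,[1,50,99],axis=0).round(1))
F=Q[(Q[:,2]>-40)&(Q[:,2]<22)&(Q[:,1]<-10)]
print("front face: y vs z",np.polyfit(F[:,2],F[:,1],1).round(4),len(F),"x vs z",np.polyfit(F[:,2],F[:,0],1).round(4))
tp=Q[Q[:,2]<np.percentile(Q[:,2],40)];T=Q[Q[:,2]<-47];print("top",np.percentile(T,[1,50,99],axis=0).round(1))
for a in range(-40,25,10):
    s=F[(F[:,2]>a)&(F[:,2]<a+10)];print(a,len(s),s.mean(0).round(1),np.percentile(s[:,0],[2,98]).round(1)) if len(s) else 0
for r in range(203,214): print(r,[tuple(im[r,c]) for c in range(283,291)] if r<211 else '', P[r,286].round(1))
E
```

```text
yellow 5053 [[-10.4 -17.  -55.1]
 [  0.5 -12.7 -52.6]
 [ 11.   15.8  17.3]]
front face: y vs z [-8.0000e-04 -1.6371e+01] 1481 x vs z [0.0055 0.5519]
top [[-10.4 -16.9 -55.5]
 [  0.1  -4.9 -53.3]
 [ 10.9  15.9 -47.6]]
-40 369 [  0.4 -16.3 -35.2] [-10.3  10.7]
-30 301 [  0.3 -16.4 -25.3] [-9.7 10.5]
-20 262 [  0.6 -16.4 -15.2] [-9.6 10.6]
-10 211 [  0.5 -16.4  -5.2] [-9.4 10.4]
0 178 [  0.5 -16.4   4.9] [-9.4 10.5]
10 157 [  0.7 -16.4  14.8] [-9.1 10.5]
20 3 [ -2.5 -16.2  20.1] [-6.9  5.3]
203 [(np.uint8(60), np.uint8(62), np.uint8(62)), (np.uint8(58), np.uint8(59), np.uint8(59)), (np.uint8(62), np.uint8(61), np.uint8(65)), (np.uint8(57), np.uint8(59), np.uint8(58)), (np.uint8(62), np.uint8(63), np.uint8(65)), (np.uint8(58), np.uint8(59), np.uint8(60)), (np.uint8(57), np.uint8(57), np.uint8(61)), (np.uint8(58), np.uint8(59), np.uint8(61))] [  1.1  10.4 130.9]
204 [(np.uint8(60), np.uint8(60), np.uint8(62)), (np.uint8(60), np.uint8(60), np.uint8(62)), (np.uint8(62), np.uint8(61), np.uint8(64)), (np.uint8(61), np.uint8(61), np.uint8(61)), (np.uint8(58), np.uint8(59), np.uint8(60)), (np.u
[... 1807 characters left out ...]
8(46), np.uint8(78), np.uint8(116)), (np.uint8(56), np.uint8(87), np.uint8(131)), (np.uint8(68), np.uint8(95), np.uint8(132)), (np.uint8(78), np.uint8(96), np.uint8(117)), (np.uint8(77), np.uint8(92), np.uint8(101))] [ 0.8 -5.2 58.4]
210 [(np.uint8(54), np.uint8(104), np.uint8(127)), (np.uint8(44), np.uint8(98), np.uint8(123)), (np.uint8(46), np.uint8(102), np.uint8(126)), (np.uint8(45), np.uint8(100), np.uint8(125)), (np.uint8(48), np.uint8(102), np.uint8(129)), (np.uint8(54), np.uint8(107), np.uint8(133)), (np.uint8(56), np.uint8(107), np.uint8(131)), (np.uint8(55), np.uint8(106), np.uint8(127))] [  0.7 -16.6  18.7]
211  [  0.7 -16.9  15.6]
212  [  0.7 -16.2  15.7]
213  [  0.7 -16.7  12.1]
```

Tip in the tool frame is about (0.7, 0.6, 70), parallel to the tool axis. Next I go to a look pose about 28 mm beyond the red pad.

```bash
python3 -c "
from h import *
go(693,153,165,93.4)
w=cv2.imread('pics/w1.png');c=manip.calibration('wrist');f=210/np.tan(np.radians(c['vertical_fov'])/2)
W=np.eye(4);a=np.radians(93.2);W[:3,:3]=[[np.cos(a),np.sin(a),0],[np.sin(a),-np.cos(a),0],[0,0,-1]];W[:3,3]=[455.9,297.4,240.3]
C=(w,None,f,c['cx'],c['cy'],W@np.array(c['mount']));h=cv2.cvtColor(w,cv2.COLOR_BGR2HSV)
m=((h[...,0]>95)&(h[...,0]<125)&(h[...,1]>120));m[:150]=0;m[190:]=0;m[:,:125]=0;m[:,170:]=0
v,u=np.nonzero(m);print('blue pad w1',len(u),ray(C,u.mean(),v.mean(),21))"
```

```text
row [-154.3  228.6   -0.9] [-0.0027  0.0017 -0.    ] | at [455.6 293.5 164.5] yaw 93.4 tilt [-0.0017 -0.0027] F [-0.34 -0.32 -0.79] gap 21.6 t 4.92
blue pad w1 491 [459.56036239 119.87840732  21.        ]
```

Request:
send_rows(
  targets=[-4, 6, 0, 0, 0, 0, -13, 19, 0, -0.001, 0, 0, -26, 38, 0, -0.002, 0.001, 0, -40, 59, 0, -0.003, 0.002, 0, -54, 80, 0, -0.003, 0.002, 0, -68, 101, 0, -0.003, 0.002, 0, -82, 122, 0, -0.003, 0.002, 0, -96, 143, 0, -0.003, 0.002, 0, -110, 164, 0, -0.003, 0.002, 0, -124, 184, 0, -0.003, 0.002, 0, -137, 203, -1, -0.003, 0.002, 0, -146, 217, -1, -0.003, 0.002, 0, -152, 225, -1, -0.003, 0.002, 0, -154, 228, -1, -0.003, 0.002, 0, -154, 228, -1, -0.003, 0.002, 0, -154, 228, -1, -0.003, 0.002, 0, -154, 228, -1, -0.003, 0.002, 0],
)

```text
clock: 6.33
position: [691.6, 155.1, 165.8]
tcp_rot: [-2.151, -2.288, -0.003]
contact_force: [0.7, 0.2, -1.1]
finger_gap: 0.245
```

```bash
cat >> h.py <<'E'
def pad(C,hs,zc=22):
    h=cv2.cvtColor(C[0],cv2.COLOR_BGR2HSV);m=np.zeros(h.shape[:2],np.uint8)
    for a,b in hs: m|=((h[...,0]>=a)&(h[...,0]<=b)&(h[...,1]>110)&(h[...,2]>50)).astype(np.uint8)
    m[212:]=0;n,l,s,c=cv2.connectedComponentsWithStats(m)
    for i in 1+np.argsort(-s[1:,4])[:2]:
        v,u=np.nonzero(l==i);P=cloud(C)[l==i];q=np.median(P,0)
        top=np.array([ray(C,a,b,zc) for a,b in zip(u,v)],np.float32)
        (x,y),r=cv2.minEnclosingCircle(top[:,:2].copy())
        print("blob",s[i],c[i].round(1),"ray",top.mean(0).round(1),"circle",round(x,1),round(y,1),round(r,1),"cloud",P.mean(0).round(1),np.percentile(P[:,2],[5,50,95]).round(1))
E
python3 - <<'E'
from h import *
C=cam("wrist");cv2.imwrite("pics/w3.png",C[0]);pad(C,[(0,8),(172,180)])
go(665,152,165,93.4)
E
```

```text
blob [267 147  29  30 681] [281.1 161.8] ray [663.1 149.8  22. ] circle 663.1 149.9 14.9 cloud [662.8 149.8  23.5] [13.5 23.3 24.7]
row [ -1.4 -26.8   1. ] [ 0.0007 -0.0018  0.0021] | at [691.7 155.  166. ] yaw 93.52 tilt [0.0018 0.0007] F [-0.2   0.09 -0.74] gap 21.5 t 6.38
```

View pics/w3.png

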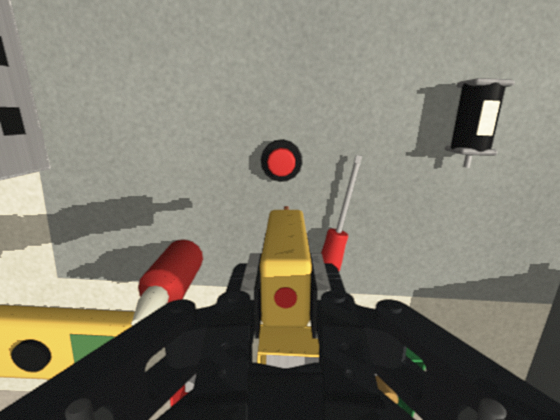

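The red pad is at (281,162) in the picture, so world (663.3,149.8). Its measured radius and height agree with the data given. The screwdriver and bottle are clear. I move over it and descend to about 15 mm above.

```bash
python3 -c "
from h import *
go(662.8,149.1,110,93.4)"
```

```text
row [ -4.2 -29.2  56. ] [ 0.0007 -0.0018  0.0021] | at [691.7 155.  166. ] yaw 93.52 tilt [0.0018 0.0007] F [-0.2   0.09 -0.74] gap 21.5 t 6.38
```

Request:
send_rows(
  targets=[-1, -5, 0, 0, 0, 0.001, -2, -14, 0, 0, -0.001, 0.002, -3, -23, 0, 0.0007, -0.0018, 0.002, -4.2, -29.2, 2, 0.0007, -0.0018, 0.002, -4.2, -29.2, 8, 0.0007, -0.0018, 0.002, -4.2, -29.2, 16, 0.0007, -0.0018, 0.002, -4.2, -29.2, 25, 0.0007, -0.0018, 0.002, -4.2, -29.2, 34, 0.0007, -0.0018, 0.002, -4.2, -29.2, 43, 0.0007, -0.0018, 0.002, -4.2, -29.2, 50, 0.0007, -0.0018, 0.002, -4.2, -29.2, 54, 0.0007, -0.0018, 0.002, -4.2, -29.2, 56, 0.0007, -0.0018, 0.002, -4.2, -29.2, 56, 0.0007, -0.0018, 0.002, -4.2, -29.2, 56, 0.0007, -0.0018, 0.002],
)

```text
clock: 7.55
position: [664.2, 147.6, 110.0]
tcp_rot: [2.156, 2.283, 0.001]
contact_force: [0.2, 0.1, -0.3]
finger_gap: 0.25
```

```bash
python3 - <<'E'
from h import *
go(662.8,149.1,94,93.4)
C=cam("wrist");D=cam("side");S=cam("scene")
a=C[0][110:300,190:380];b=D[0][190:290,180:270];s=S[0][250:350,285:385]
cv2.imwrite("pics/w4.png",np.hstack([cv2.resize(x,(266,266),interpolation=cv2.INTER_CUBIC) for x in(a,b,s)]))
go(662.8,149.1,94,93.4)
E
```

```text
row [ 1.6 -1.4 16. ] [ 0.0013  0.0008 -0.0021] | at [664.2 147.6 110. ] yaw 93.28 tilt [-0.0008  0.0013] F [ 0.24  0.13 -0.25] gap 21.3 t 7.55
row [ 1.6 -1.5 16.4] [ 0.002   0.0007 -0.0022] | at [664.4 147.6 110.4] yaw 93.28 tilt [-0.0007  0.002 ] F [ 0.05  0.73 -1.7 ] gap 21.2 t 7.7
```

View pics/w4.png

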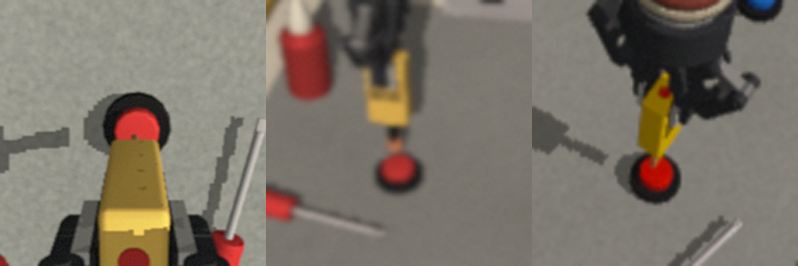

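The tip is above the red pad in all three views (wrist, side, scene). I correct the last 1.5 mm and go to just above contact.

Request:
send_rows(
  targets=[1.6, -1.4, 2, 0.0015, 0.0007, -0.002, 1.6, -1.4, 5, 0.0015, 0.0007, -0.002, 1.6, -1.4, 9, 0.0015, 0.0007, -0.002, 1.6, -1.4, 12, 0.0015, 0.0007, -0.002, 1.6, -1.4, 14, 0.0015, 0.0007, -0.002, 1.6, -1.4, 14, 0.0015, 0.0007, -0.002, 1.6, -1.4, 14, 0.0015, 0.0007, -0.002],
)

```text
clock: 8.28
position: [662.3, 149.0, 95.4]
tcp_rot: [-2.154, -2.286, 0.002]
contact_force: [-0.2, -0.1, -0.3]
finger_gap: 0.247
```

```bash
python3 -c "
from h import *
go(662.8,149.1,92,93.4)"
```

```text
row [0.1 0.5 3.4] [-0.0013  0.0004 -0.0002] | at [662.3 149.   95.4] yaw 93.39 tilt [-0.0004 -0.0013] F [-0.2  -0.06 -0.25] gap 21.1 t 8.28
```

Request:
send_rows(
  targets=[0, 0.5, 1, -0.001, 0, 0, 0, 0.5, 2, -0.001, 0, 0, 0, 0.5, 3, -0.001, 0, 0, 0, 0.5, 4, -0.001, 0, 0, 0, 0.5, 5, -0.001, 0, 0, 0, 0.5, 5, -0.001, 0, 0, 0, 0.5, 5, -0.001, 0, 0],
)

```text
clock: 8.87
position: [663.0, 149.1, 91.0]
tcp_rot: [2.154, 2.286, 0.0]
contact_force: [0.9, 0.6, 1.4]
finger_gap: 0.25
```

```bash
python3 -c "
from h import *
go(662.8,149.1,90,93.4)
D=cam('side');S=cam('scene');go(662.8,149.1,90,93.4)
cv2.imwrite('pics/press_side.png',D[0]);cv2.imwrite('pics/press_scene.png',S[0])
for C,b in((D,(205,235,245,265)),(S,(310,295,350,330))):
  h=cv2.cvtColor(C[0],cv2.COLOR_BGR2HSV);m=((h[...,0]<8)|(h[...,0]>172))&(h[...,1]>120);k=np.zeros_like(m);k[b[1]:b[3],b[0]:b[2]]=1;P=cloud(C)[m&k];print(len(P),np.percentile(P[:,2],[10,50,80,95]).round(1))
"
```

```text
row [-0.  -0.2  1. ] [ 0.0006  0.0002 -0.    ] | at [663.  149.1  91. ] yaw 93.4 tilt [-0.0002  0.0006] F [0.9  0.61 1.44] gap 21.3 t 8.87
row [-0.  -0.2  1. ] [ 0.0005  0.0001 -0.0001] | at [663.  149.1  91. ] yaw 93.4 tilt [-0.0001  0.0005] F [-0.21 -0.53  0.59] gap 21.1 t 8.97
105 [11.6 18.7 21.7 26.9]
117 [11.9 19.4 22.2 24. ]
```

Request:
send_rows(
  targets=[0, 0, 1, 0, 0, 0, 0, 0, 2, 0, 0, 0, 0, 0, 2, 0, 0, 0, 0, 0, 2, 0, 0, 0, 0, 0, 2, 0, 0, 0],
)

```text
clock: 9.38
position: [663.0, 149.1, 88.9]
tcp_rot: [2.154, 2.286, 0.0]
contact_force: [-0.5, -0.0, 1.9]
finger_gap: 0.25
```

```bash
python3 -c "
from h import *
for i in range(3):
  C=cam('wrist');go(662.8,149.1,90,93.4)
"
```

```text
row [ 0.  -0.2 -1.1] [ 0.0004  0.0002 -0.0001] | at [663.  149.1  88.9] yaw 93.39 tilt [-0.0002  0.0004] F [-0.82  0.05  2.16] gap 21.1 t 9.43
row [-0.  -0.2 -1.1] [ 0.0005  0.0001 -0.0001] | at [663.  149.1  88.9] yaw 93.39 tilt [-0.0001  0.0005] F [ 0.22 -0.72  2.05] gap 21.3 t 9.48
row [-0.  -0.2 -1.1] [ 0.0005  0.0002 -0.0001] | at [663.  149.1  88.9] yaw 93.4 tilt [-0.0002  0.0005] F [-0.6  -0.24  1.62] gap 21.2 t 9.53
```

The pad gives about 2.6 N net with about 3 mm of travel, so the red press is done. I lift and go to the blue pad's look pose.

Request:
send_rows(
  targets=[0, 0, -1, 0, 0, 0, 0, 0, -4, 0, 0, 0, 0, 0, -10, 0, 0, 0, 0, 0, -18, 0, 0, 0, 0, 0, -27, 0, 0, 0, 0, 0, -37, 0, 0, 0, 0, 0, -47, 0, 0, 0, 0, 0, -57, 0, 0, 0, 0, 0, -66, 0, 0, 0, 0, 0, -72, 0, 0, 0, 0, 0, -75, 0, 0, 0, 0, 0, -75, 0, 0, 0],
)

```text
clock: 10.53
position: [663.3, 149.2, 164.7]
tcp_rot: [2.154, 2.285, 0.002]
contact_force: [0.6, -0.1, -1.2]
finger_gap: 0.245
```

```bash
python3 -c "
from h import *
go(488,121,165,93.4)"
```

```text
row [ -17.8 -176.7   -0.6] [ 0.0017 -0.0001 -0.0001] | at [663.3 149.2 164.7] yaw 93.39 tilt [0.0001 0.0017] F [ 0.59 -0.07 -1.19] gap 20.9 t 10.53
```

Request:
send_rows(
  targets=[0, -4, 0, 0, 0, 0, -1, -13, 0, 0.001, 0, 0, -3, -27, 0, 0.0015, 0, 0, -4, -43, 0, 0.0015, 0, 0, -6, -59, 0, 0.0015, 0, 0, -8, -75, 0, 0.0015, 0, 0, -9, -91, 0, 0.0015, 0, 0, -11, -107, 0, 0.0015, 0, 0, -13, -123, 0, 0.0015, 0, 0, -14, -139, 0, 0.0015, 0, 0, -16, -154, -0.5, 0.0015, 0, 0, -17, -166, -0.5, 0.0015, 0, 0, -17.8, -174, -0.5, 0.0015, 0, 0, -17.8, -176.7, -0.5, 0.0015, 0, 0, -17.8, -176.7, -0.5, 0.0015, 0, 0, -17.8, -176.7, -0.5, 0.0015, 0, 0, -17.8, -176.7, -0.5, 0.0015, 0, 0],
)

```text
clock: 11.95
position: [488.4, 121.0, 164.2]
tcp_rot: [-2.155, -2.286, 0.001]
contact_force: [-0.5, -0.3, -1.3]
finger_gap: 0.249
```

```bash
python3 -c "
from h import *
C=cam('wrist');cv2.imwrite('pics/w5.png',C[0]);pad(C,[(95,125)])
go(459.5,119.5,110,93.4)"
```

```text
blob [ 372   72   54   36 1714] [398.5  89.7] ray [385.8 221.5  22. ] circle 385.4 221.1 27.6 cloud [386.5 218.7  30. ] [18.3 29.5 30.9]
blob [271 148  29  29 669] [285.3 161.9] ray [459.4 119.7  22. ] circle 459.6 119.7 14.7 cloud [459.1 119.7  23.8] [13.9 23.4 24.7]
row [  0.2 -28.8  54.1] [-0.0008  0.0001 -0.0002] | at [488.3 121.  164.1] yaw 93.39 tilt [-0.0001 -0.0008] F [ 0.06  0.67 -0.78] gap 21.4 t 12.0
```

The blue pad is at (459.6,119.7), agreeing with the earlier wrist estimate. I do the same approach there.

Request:
send_rows(
  targets=[0, -5, 0, 0, 0, 0, -0.2, -14, 0, 0, 0, 0, -0.3, -23, 0, -0.0007, 0, 0, -0.3, -29, 2, -0.0007, 0, 0, -0.3, -29, 8, -0.0007, 0, 0, -0.3, -29, 16, -0.0007, 0, 0, -0.3, -29, 25, -0.0007, 0, 0, -0.3, -29, 34, -0.0007, 0, 0, -0.3, -29, 43, -0.0007, 0, 0, -0.3, -29, 50, -0.0007, 0, 0, -0.3, -29, 54, -0.0007, 0, 0, -0.3, -29, 57, -0.0007, 0, 0, -0.3, -29, 57, -0.0007, 0, 0, -0.3, -29, 57, -0.0007, 0, 0],
)

```text
clock: 13.17
position: [458.7, 118.9, 107.3]
tcp_rot: [-2.155, -2.286, 0.001]
contact_force: [-0.4, -0.3, -0.5]
finger_gap: 0.25
```

```bash
python3 -c "
from h import *
go(459.2,119,95,93.4)"
```

```text
row [ 0.1  0.5 12.3] [-0.0004  0.0002 -0.0001] | at [458.7 118.9 107.3] yaw 93.39 tilt [-0.0002 -0.0004] F [-0.36 -0.33 -0.46] gap 21.3 t 13.17
```

Request:
send_rows(
  targets=[0.1, 0.5, 3, 0, 0, 0, 0.1, 0.5, 7, 0, 0, 0, 0.1, 0.5, 10, 0, 0, 0, 0.1, 0.5, 12, 0, 0, 0, 0.1, 0.5, 13, 0, 0, 0, 0.1, 0.5, 14, 0, 0, 0, 0.1, 0.5, 15, 0, 0, 0, 0.1, 0.5, 16, 0, 0, 0, 0.1, 0.5, 17, 0, 0, 0, 0.1, 0.5, 17, 0, 0, 0, 0.1, 0.5, 17, 0, 0, 0],
)

```text
clock: 14.08
position: [459.1, 119.0, 90.4]
tcp_rot: [-2.155, -2.286, 0.001]
contact_force: [-0.5, -0.5, 1.1]
finger_gap: 0.249
```

```bash
python3 -c "
from h import *
for i in range(3):
  C=cam('wrist');go(459.2,119,89,93.4)
"
```

```text
row [0.  0.1 1.4] [-0.0004  0.0002 -0.0001] | at [459.1 119.   90.4] yaw 93.39 tilt [-0.0002 -0.0004] F [ 0.25 -0.26  0.87] gap 21.4 t 14.13
row [-0.   0.   1.4] [-0.0003  0.0002 -0.0001] | at [459.2 119.   90.4] yaw 93.39 tilt [-0.0002 -0.0003] F [ 0.06 -0.67  0.98] gap 21.2 t 14.18
row [-0.   0.1  1.4] [-0.0003  0.0002 -0.0001] | at [459.1 119.   90.4] yaw 93.39 tilt [-0.0002 -0.0003] F [-0.47  0.08  1.35] gap 21.3 t 14.23
```

In contact with about 1.9 N net; I press 1.5 mm more to match the red press.

Request:
send_rows(
  targets=[0, 0, 0.8, 0, 0, 0, 0, 0, 1.5, 0, 0, 0, 0, 0, 1.5, 0, 0, 0, 0, 0, 1.5, 0, 0, 0, 0, 0, 1.5, 0, 0, 0],
)

```text
clock: 14.65
position: [459.1, 119.0, 88.8]
tcp_rot: [-2.155, -2.286, 0.001]
contact_force: [0.6, 0.3, 2.3]
finger_gap: 0.249
```

```bash
python3 -c "
from h import *
for i in range(3):
  C=cam('wrist');go(459.2,119,89,93.4)
"
```

```text
row [-0.   0.1 -0.2] [-0.0004  0.0001 -0.0001] | at [459.1 119.   88.8] yaw 93.39 tilt [-0.0001 -0.0004] F [-0.15  0.1   1.3 ] gap 21.3 t 14.7
row [-0.   0.1 -0.2] [-0.0004  0.0001 -0.    ] | at [459.1 119.   88.8] yaw 93.4 tilt [-0.0001 -0.0004] F [-1.53  0.25  1.71] gap 21.3 t 14.75
row [-0.   0.1 -0.2] [-0.0005  0.0001 -0.0001] | at [459.1 119.   88.8] yaw 93.4 tilt [-0.0001 -0.0005] F [-0.34 -0.09  1.63] gap 21.1 t 14.8
```

The blue press is done too, at about 2.4 N net. I lift the tip to 130 mm, well above the 65 mm walls, and travel to a look pose near the blue board.

Request:
send_rows(
  targets=[0, 0, -1, 0, 0, 0, 0, 0, -4, 0, 0, 0, 0, 0, -10, 0, 0, 0, 0, 0, -19, 0, 0, 0, 0, 0, -29, 0, 0, 0, 0, 0, -40, 0, 0, 0, 0, 0, -51, 0, 0, 0, 0, 0, -62, 0, 0, 0, 0, 0, -73, 0, 0, 0, 0, 0, -84, 0, 0, 0, 0, 0, -95, 0, 0, 0, 0, 0, -104, 0, 0, 0, 0, 0, -109, 0, 0, 0, 0, 0, -111, 0, 0, 0, 0, 0, -111, 0, 0, 0],
)

```text
clock: 16.05
position: [459.2, 119.0, 200.2]
tcp_rot: [2.155, 2.286, 0.0]
contact_force: [0.3, 0.3, -1.5]
finger_gap: 0.251
```

```bash
python3 -c "
from h import *
go(622,-165,200,93.4)"
```

```text
row [-2.932e+02  1.457e+02  2.000e-01] [ 0.      0.     -0.0001] | at [459.2 119.  200.2] yaw 93.39 tilt [-0.  0.] F [ 0.34  0.28 -1.51] gap 21.4 t 16.05
```

Request:
send_rows(
  targets=[-5, 2.5, 0, 0, 0, 0, -17, 8, 0, 0, 0, 0, -34, 17, 0, 0, 0, 0, -53, 26, 0, 0, 0, 0, -73, 36, 0, 0, 0, 0, -93, 46, 0, 0, 0, 0, -113, 56, 0, 0, 0, 0, -133, 66, 0, 0, 0, 0, -153, 76, 0, 0, 0, 0, -173, 86, 0, 0, 0, 0, -193, 96, 0, 0, 0, 0, -213, 106, 0, 0, 0, 0, -233, 116, 0, 0, 0, 0, -253, 126, 0, 0, 0, 0, -271, 135, 0, 0, 0, 0, -284, 141, 0, 0, 0, 0, -291, 144.5, 0, 0, 0, 0, -293, 145.5, 0, 0, 0, 0, -293, 145.5, 0, 0, 0, 0, -293, 145.5, 0, 0, 0, 0],
)

```text
clock: 17.72
position: [621.3, -163.5, 199.3]
tcp_rot: [-2.152, -2.286, 0.001]
contact_force: [-0.1, 0.3, -0.1]
finger_gap: 0.253
```

```bash
python3 -c "
from h import *
go(622,-165,200,93.4)
C=cam('wrist');np.savez('w6.npz',im=C[0],d=C[1],k=np.array(C[2:5]),T=C[5]);go(622,-165,200,93.4)
cv2.imwrite('pics/w6.png',cv2.resize(C[0][40:260,130:430],None,fx=2.6,fy=2.6,interpolation=cv2.INTER_CUBIC))"
```

```text
row [-1.5  0.6 -0.7] [-0.0017 -0.0012  0.0013] | at [ 621.3 -163.5  199.3] yaw 93.47 tilt [ 0.0012 -0.0017] F [-0.13  0.26 -0.14] gap 21.6 t 17.72
row [-1.8  0.5 -0.4] [-0.0013 -0.0011  0.0018] | at [ 621.4 -163.2  199.6] yaw 93.5 tilt [ 0.0011 -0.0013] F [-0.34  0.74 -1.13] gap 20.9 t 17.77
```

View pics/w6.png

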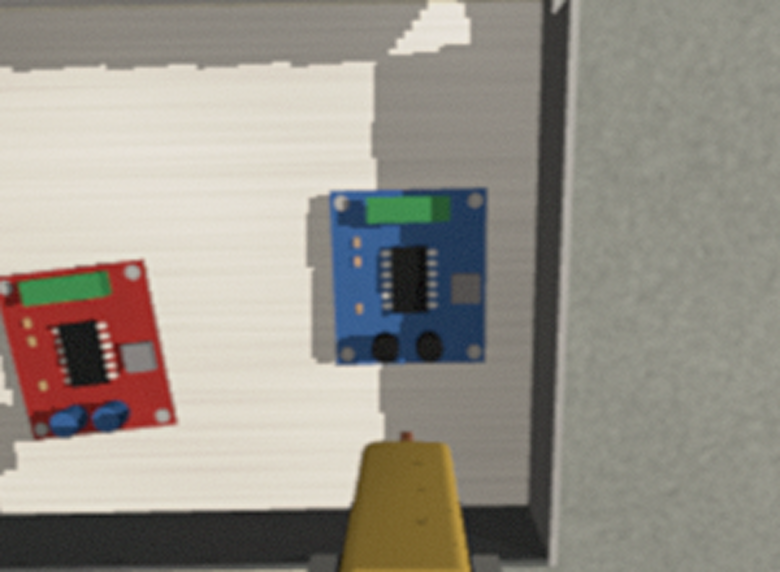

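The blue board is at crop (410,278), with the chip at about pixel (287,148) and the capacitors at +x. Grey part right, green block up, as described; the tip still has the same place in the jaws, at (286,208). Next I measure the chip's centre and direction.

```bash
python3 - <<'E'
from h import *
z=np.load("w6.npz");C=(z["im"],z["d"],*z["k"],z["T"]);P=cloud(C)
h=cv2.cvtColor(C[0],cv2.COLOR_BGR2HSV)
box=np.zeros(h.shape[:2],bool);box[105:185,250:325]=1
def rect(m,zc):
    n,l,s,c=cv2.connectedComponentsWithStats((m&box).astype(np.uint8),connectivity=4);i=1+s[1:,4].argmax();m=(l==i)
    cnt=max(cv2.findContours(m.astype(np.uint8),0,2)[0],key=cv2.contourArea)[:,0]
    q=np.array([ray(C,a,b,zc)[:2] for a,b in cnt],np.float32);r=cv2.minAreaRect(q)
    print(s[i],c[i].round(1),"rect",np.round(r[0],1),np.round(r[1],1),round(r[2],2),"mean-ray",ray(C,*c[i],zc).round(1),"zmed",np.median(P[m][:,2]).round(1))
for t in(35,45,55): rect((h[...,2]<t)&(C[0].max(2).astype(int)-C[0].min(2)<25),18)
rect((h[...,0]>95)&(h[...,0]<125)&(h[...,1]>90)|(h[...,2]<40)|((h[...,0]>50)&(h[...,0]<80)&(h[...,1]>90)),13)
m=(P[...,2]>60)&(P[...,2]<70)&(P[...,1]<-60)&(P[...,1]>-150)&(P[...,0]>480)
q=P[m];
if len(q):print("wall",np.percentile(q,[2,50,98],axis=0).round(1),np.polyfit(q[:,0],q[:,1],1))
# copper tip now
m=(h[...,0]<20)&(h[...,1]>80)&(h[...,2]>60);m[:198]=0;m[211:]=0;m[:,275:298]&=True;m[:,:275]=0;m[:,298:]=0
v,u=np.nonzero(m);print("tip px",u.mean(),v.min(),v.max()) if len(u) else 0
go(585,-170,120,93.4)
E
```

```text
[281 135  13  25 295] [287.4 147.2] rect [ 581.3 -163.4] [26.2 13.3] 3.9 mean-ray [ 581.3 -163.    18. ] zmed 19.7
[281 135  13  25 317] [287.1 147.1] rect [ 581.2 -163.4] [26.2 13.5] 3.47 mean-ray [ 581.2 -163.3   18. ] zmed 19.8
[281 135  14  25 327] [287. 147.] rect [ 581.2 -162.9] [26.2 14.5] 3.47 mean-ray [ 581.1 -163.4   18. ] zmed 19.8
[ 257  113   60   67 3239] [286.1 145.3] rect [ 581.5 -163.8] [73.1 65. ] 3.92 mean-ray [ 579.8 -164.5   13. ] zmed 15.0
wall [[ 480.5 -144.9   60.5]
 [ 571.7 -108.4   66.3]
 [ 687.8  -98.4   68. ]] [ 9.04947268e-02 -1.61842062e+02]
tip px 286.1578947368421 206 209
row [ -4.6 -36.6  79.6] [-0.0013 -0.0011  0.0018] | at [ 621.4 -163.2  199.6] yaw 93.5 tilt [ 0.0011 -0.0013] F [-0.34  0.74 -1.13] gap 20.9 t 17.77
```

The chip is at (581.3,-163.5) with direction about 3.7°. The board rectangle of 73×65 mm gives (581.5,-163.8) and 3.9°, so the two agree. I go above it first, with the tip at about 60 mm.

```bash
python3 -c "
from h import *
go(580.7,-164.2,130,93.7)"
```

```text
row [  1.4 -40.6  69.6] [-0.0013 -0.0011 -0.0035] | at [ 621.4 -163.2  199.6] yaw 93.5 tilt [ 0.0011 -0.0013] F [-0.34  0.74 -1.13] gap 20.9 t 17.77
```

Request:
send_rows(
  targets=[0, -5, 0, 0, 0, 0, 0.5, -14, 0, 0, 0, -0.001, 1, -24, 0, -0.001, 0, -0.002, 1.4, -33, 0, -0.0013, -0.001, -0.0035, 1.4, -38.5, 3, -0.0013, -0.001, -0.0035, 1.4, -40.6, 10, -0.0013, -0.001, -0.0035, 1.4, -40.6, 19, -0.0013, -0.001, -0.0035, 1.4, -40.6, 29, -0.0013, -0.001, -0.0035, 1.4, -40.6, 39, -0.0013, -0.001, -0.0035, 1.4, -40.6, 49, -0.0013, -0.001, -0.0035, 1.4, -40.6, 58, -0.0013, -0.001, -0.0035, 1.4, -40.6, 65, -0.0013, -0.001, -0.0035, 1.4, -40.6, 68.5, -0.0013, -0.001, -0.0035, 1.4, -40.6, 69.5, -0.0013, -0.001, -0.0035, 1.4, -40.6, 69.5, -0.0013, -0.001, -0.0035, 1.4, -40.6, 69.5, -0.0013, -0.001, -0.0035],
)

```text
clock: 19.1
position: [581.5, -166.0, 130.7]
tcp_rot: [2.149, 2.288, 0.0]
contact_force: [0.7, -0.1, -1.6]
finger_gap: 0.249
```

```bash
python3 -c "
from h import *
go(580.7,-164.2,103,93.7)
C=cam('wrist');go(580.7,-164.2,103,93.7)
cv2.imwrite('pics/w7.png',cv2.resize(C[0][60:240,180:390],None,fx=3,fy=3,interpolation=cv2.INTER_CUBIC))
print(proj(C,[581.3,-163.5,18]),proj(C,[570,-163.5,18]))"
```

```text
row [ 1.9 -0.7 27.7] [ 0.0017  0.0015 -0.0018] | at [ 581.5 -166.   130.7] yaw 93.59 tilt [-0.0015  0.0017] F [ 0.66 -0.09 -1.59] gap 21.2 t 19.1
row [ 1.9 -0.8 27.9] [ 0.002   0.0016 -0.0018] | at [ 581.6 -166.   130.9] yaw 93.59 tilt [-0.0016  0.002 ] F [ 0.33 -0.22 -0.82] gap 21.0 t 19.15
[287.81219023 197.32772091] [288.6106116  185.53863303]
```

View pics/w7.png

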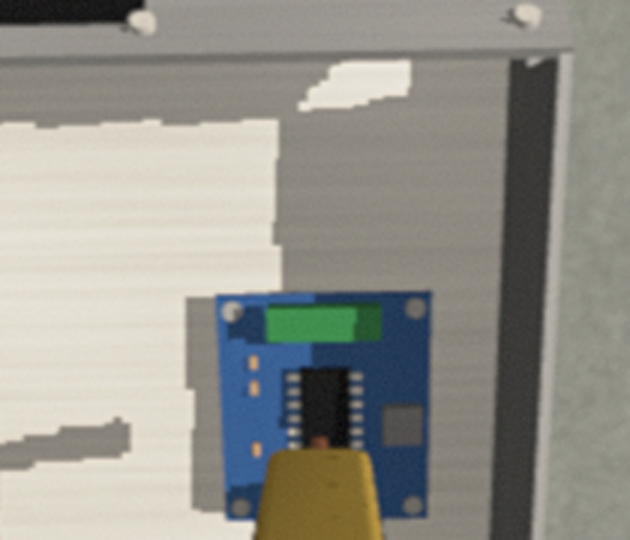

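The blade is over the chip, at crop (320,440), with the chip spanning columns 302–349. It is left by about 1.7 mm, matching the measured pose error. I correct that and descend to about 15 mm above the chip.

Request:
send_rows(
  targets=[1, -0.4, 1, 0.001, 0.001, -0.001, 1.9, -0.7, 4, 0.0018, 0.0015, -0.0018, 1.9, -0.7, 8, 0.0018, 0.0015, -0.0018, 1.9, -0.7, 13, 0.0018, 0.0015, -0.0018, 1.9, -0.7, 18, 0.0018, 0.0015, -0.0018, 1.9, -0.7, 23, 0.0018, 0.0015, -0.0018, 1.9, -0.7, 26, 0.0018, 0.0015, -0.0018, 1.9, -0.7, 27.5, 0.0018, 0.0015, -0.0018, 1.9, -0.7, 27.5, 0.0018, 0.0015, -0.0018, 1.9, -0.7, 27.5, 0.0018, 0.0015, -0.0018],
)

```text
clock: 19.98
position: [580.3, -164.1, 102.7]
tcp_rot: [-2.148, -2.291, 0.001]
contact_force: [-0.2, -0.2, -0.6]
finger_gap: 0.244
```

```bash
python3 -c "
from h import *
go(580.7,-164.2,93,93.7)"
```

```text
row [-0.2  0.4  9.7] [-0.001  -0.0003 -0.    ] | at [ 580.3 -164.1  102.7] yaw 93.7 tilt [ 0.0003 -0.001 ] F [-0.24 -0.21 -0.6 ] gap 20.8 t 19.98
```

Request:
send_rows(
  targets=[-0.1, 0.4, 1.5, -0.001, 0, 0, -0.1, 0.4, 3.5, -0.001, 0, 0, -0.1, 0.4, 5.5, -0.001, 0, 0, -0.1, 0.4, 7.5, -0.001, 0, 0, -0.1, 0.4, 9, -0.001, 0, 0, -0.1, 0.4, 9.5, -0.001, 0, 0, -0.1, 0.4, 9.5, -0.001, 0, 0, -0.1, 0.4, 9.5, -0.001, 0, 0, -0.1, 0.4, 9.5, -0.001, 0, 0, -0.1, 0.4, 9.5, -0.001, 0, 0],
)

```text
clock: 20.82
position: [580.7, -164.2, 93.4]
tcp_rot: [-2.149, -2.292, -0.0]
contact_force: [0.3, -0.1, -1.0]
finger_gap: 0.247
```

```bash
python3 - <<'E'
from h import *
go(580.7,-164.2,93,93.7)
C=cam("wrist");S=cam("scene");D=cam("side");go(580.7,-164.2,93,93.7)
pw=proj(C,[581.3,-163.5,18]);ps=proj(S,[581,-164,25]);pd=proj(D,[581,-164,25]);print(pw,ps,pd)
def cr(I,p,w,h,k): x,y=int(p[0]),int(p[1]);x0,y0=max(x-w//2,0),max(y-h//2,0);return cv2.resize(I[y0:y0+h,x0:x0+w],(w*k,h*k),interpolation=cv2.INTER_CUBIC)
cv2.imwrite("pics/w8.png",np.hstack([cr(C[0],pw-[0,20],100,130,4),cr(S[0],ps,50,65,8)]))
Tm=np.array(manip.calibration("wrist")["mount"]);d=C[1];v,u=np.indices(d.shape);f,cx,cy=C[2:5]
P=np.stack([(u-cx)/f*d,(v-cy)/f*d,d],-1)@Tm[:3,:3].T+Tm[:3,3];h=cv2.cvtColor(C[0],cv2.COLOR_BGR2HSV)
q=P[(h[...,0]>=18)&(h[...,0]<=34)&(h[...,1]>100)&(u>255)&(u<315)&(v>205)];F=q[(q[:,2]>-40)&(q[:,2]<20)&(q[:,1]<-10)]
print("face y(z)",np.polyfit(F[:,2],F[:,1],1).round(4),"x(z)",np.polyfit(F[:,2],F[:,0],1).round(4),"top",np.median(q[q[:,2]<-47][:,2]))
E
```

```text
row [-0.  -0.   0.4] [ 0.0001 -0.0002 -0.    ] | at [ 580.7 -164.2   93.4] yaw 93.7 tilt [0.0002 0.0001] F [ 0.33 -0.08 -1.04] gap 21.1 t 20.82
row [-0.  -0.   0.3] [ 0.0001 -0.0003 -0.0001] | at [ 580.7 -164.2   93.3] yaw 93.69 tilt [0.0003 0.0001] F [ 0.32  0.23 -0.56] gap 21.3 t 20.97
[285.64820937 209.80166529] [252.72398768 217.31808901] [279.39699886 179.55139551]
face y(z) [-1.10000e-03 -1.63839e+01] x(z) [0.0079 0.6578] top -53.275960736823535
```

View pics/w8.png

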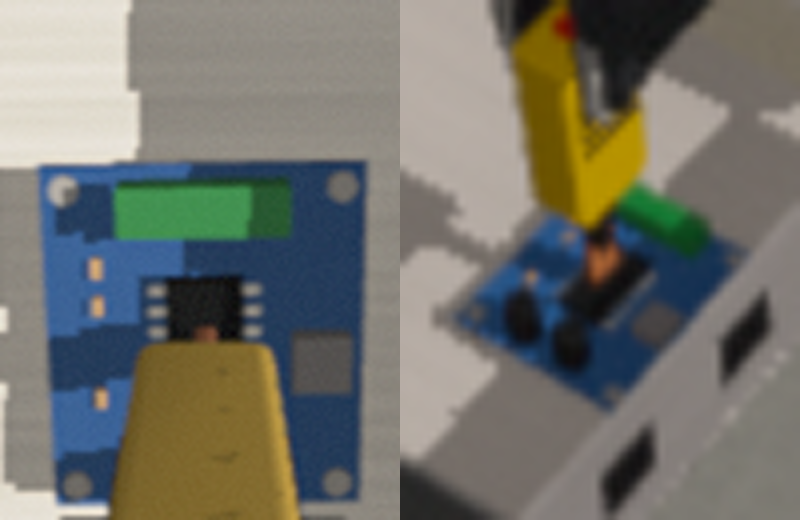

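The blade hovers over the middle of the chip in both views (tip column 206 against chip middle 204.5 in the 4x crop). The pose is within 0.3 mm and level, the grip is steady and nothing touches. I hand in.

```bash
python3 -c "
from h import *
o=manip.get_obs();print(abs(o['joint_velocities']).max());go(580.7,-164.2,93,93.7);print(manip.finish_job())"
```

```text
0.00181379655319828
row [-0.  -0.   0.3] [ 0.0001 -0.0003 -0.0001] | at [ 580.7 -164.2   93.3] yaw 93.69 tilt [0.0003 0.0001] F [ 0.32  0.23 -0.56] gap 21.3 t 20.97
the job is handed in; nothing more can be done
None
```

The probe is checked on both pads and now hovers over the blue board's chip, still in the gripper. I handed the job in at about 21 s of the 59 s allowed; no verdict was reported.

- **Pad presses:** I lifted the probe straight out of its stand. I pressed the tip onto the middle of the red pad (about 2.6 N, 3 mm down), then the blue pad (about 2.4 N, 2.6–2.8 mm down). Then I carried it over the chassis wall with the tip at about 130 mm.
- **Hover position:** The tip works out at about 5.3 mm above the chip top. In the wrist view the tip is within about 0.5 mm of the chip's middle across its width. Along the chip's length I can only say within about 1 mm, because the handle hides part of the view there.
- **Alignment and stillness:** The tool is upright to 0.02° and yawed 3.7° to match the chip (measured 3.5–3.9°). The arm was at rest and the force reading was only the probe's weight, so nothing was touching.

**Disagreements in the checks:**
- The two fixed cameras differed by 5–8 mm on the pad positions, so I used the close-up wrist views instead.
- Wrist depth read about 1.5 mm high, so I took the probe's height from where the pads made contact.
- The wrist picture hints at a probe lean of up to 0.45° in the jaws, about 0.5 mm at the tip.

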